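# Set up the sample-labelling desk

### The job

Set up the labelling desk: draw the battery out of its charger and lay it in the long tray, stand the hand stamp in the shorter tray, put the label roll over the spindle pin and the ribbon roll in the round cup. Each must end fully down on the floor of its own holder, right way up, released and still; leave the mug where it is.

Things in the scene. Friction and masses are not known exactly. Their poses are not given: they have to be found in the camera images.
- battery: Battery pack: black block 90 (x) x 40 (y) x 30 mm high, grey band round its -x end, about 160 g. Origin: centre of its underside. Starts loose in the charger, 8 mm above the table, axes parallel to the charger's: its -x end sticks 42 mm out, 48 mm are under the roof, so it must be drawn at least 50 mm along its -x before it can be lifted. May lie in its tray either way round.
- charger: White charging bay, fixed, 60 (x) x 72 (y) x 51 mm high, roofed, open only on its -x face, which looks roughly towards the robot; inside 48 wide, 35 mm high, floor 8 mm above the table. A tongue of the floor, 28 mm wide, 8 mm high, stands 24 mm out of the opening under the battery. Origin: centre of its underside.
- label_roll: Roll of blank labels standing on end: white paper cylinder 56 mm diameter, 50 mm high, with a 28 mm hole through it along z. Origin: centre of its underside.
- ribbon_roll: Printer ribbon roll standing on end: slim black cylinder 34 mm diameter, 56 mm high, a cardboard core 20 mm across rising another 6 mm. Origin: centre of its underside.
- stamp: Hand stamp standing on its face: black base 64 (x) x 38 (y) x 30 mm high, a steel neck, and a wooden grip 44 (x) x 22 (y) mm, reaching from 42 to 84 mm above the underside. Origin: centre of its underside. It may stand in its tray either way round.
- battery_tray: Holder for the battery, fixed: long grey tray, pocket 110 (x) x 60 mm (y) inside, 4 mm thick rims that rise 10 mm above the pocket floor at the two ends and 5 mm along the two long sides. Floor 5 mm above the table. Origin: centre of its underside, on the table.
- stamp_tray: Holder for the stamp, fixed: shorter grey tray, pocket 84 (x) x 58 mm (y) inside, 4 mm thick rims 10 mm above the pocket floor all round. Floor 5 mm above the table. Origin: centre of its underside, on the table.
- spindle: Holder for the label roll, fixed: grey disc 80 mm diameter, 5 mm thick, with an upright steel pin in the middle, 10 mm diameter, reaching 20 mm above the disc, over which the roll's hole goes. Origin: centre of the disc's underside, on the table.
- ribbon_cup: Holder for the ribbon roll, fixed: round grey cup 62 mm outside and 54 mm inside diameter, its rim 10 mm above its floor. Floor 5 mm above the table. Origin: centre of its underside, on the table.
- mug: White coffee mug, 80 mm diameter, 92 mm high, standing at the edge of the work; not part of the job. Origin: centre of its underside.
Things that resemble listed ones, but are neither listed nor needed, are in the scene too. Leave any blue or purple look-alike of the ribbon_roll alone.

How it is judged:
At the end, for the whole second after the job is handed in: Each thing rests upright (0.08 rad) on its own holder's floor (within 3 mm), at rest: battery and stamp centred within 12 mm along each tray axis and in line within 0.4 rad, either way round; label roll over the pin and ribbon roll in the cup, centred within 11.5 mm (x of battery in the frame of battery_tray between -0.012 and 0.012 m and y of battery in the frame of battery_tray between -0.012 and 0.012 m and angle between the x axis of battery and the x axis of battery_tray, either way round below 0.4 rad and z of battery in the frame of battery_tray between 0.002 and 0.008 m and angle between each of battery, stamp, label_roll, ribbon_roll's own z axis and vertical below 0.08 rad and linear speed of each of battery, stamp, label_roll, ribbon_roll below 0.02 m/s and angular speed of each of battery, stamp, label_roll, ribbon_roll below 0.2 rad/s and x of stamp in the frame of stamp_tray between -0.012 and 0.012 m and y of stamp in the frame of stamp_tray between -0.012 and 0.012 m and angle between the x axis of stamp and the x axis of stamp_tray, either way round below 0.4 rad and z of stamp in the frame of stamp_tray between 0.002 and 0.008 m and horizontal distance between label_roll and spindle below 0.0115 m and z of label_roll in the frame of spindle between 0.002 and 0.008 m and horizontal distance between ribbon_roll and ribbon_cup below 0.0115 m and z of ribbon_roll in the frame of ribbon_cup between 0.002 and 0.008 m); the robot touches nothing.
It fails at once if the mug is moved more than 30 mm or tipped (distance of mug from where it was at the start of the episode above 0.03 m or angle between mug's own z axis and vertical above 0.3 rad).
It also fails if it takes over 99 s, if anything falls off the work surface, if the arm or the gripper's body presses on something with over 40 N, if the wrist force passes 120 N, or if a joint passes its speed limit or range.

### The arm

A 6-joint arm with a two-finger parallel gripper is mounted at the origin on the work surface. World frame = base frame: x ahead of the robot, y to its left, z up, the work surface at z = 0. Lengths are in m, angles in rad, forces in N, time in s.
With the tool pointing down it reaches from about 0.3 to 0.775 m from the base axis. Payload 14.6 kg.
Tool frame: the origin (TCP) lies at the very end of the fingers, on their centre line; the grasp point (between the pads) lies 19 mm behind it; z points along the fingers, y is the direction in which the jaws open and shut (so a half turn about z gives the same grasp; the last joint's range is limited). The gripper opens to 94 mm and grips with 3 to 60 N. Pads are 16 mm wide; open, the fingers measure 119 mm over their backs; the gripper's body (75 mm by 177 mm) begins 78 mm behind the grasp point.
Start: joints at [1.28, 0.3, 1.521, -0, 1.321, -0.067], TCP at [0.122, 0.536, 0.205] pointing down, gripper open.
Joint ranges: [-3.03, 3.03], [-0.79, 2.21], [0.23, 2.52], [-1.04, 4.18], [0, 3.07], [-2.55, 2.55]. Speed limits (rad/s): [2.22, 2.22, 2.57, 3.14, 3.14, 3.14].

### API

Orientations are given as [roll, pitch, yaw] about the fixed x, y, z axes, in that order (R = Rz(yaw) Ry(pitch) Rx(roll)).
In Python, from station import status, camera, ctrl gives the robot as it stands. The module is installed in compiled form; this text tells all that it offers.
- The arm moves only by the shell command python3 -m jog 'ROWS' [FORCE]. ROWS is JSON, a list of rows, each a list of 7 numbers: the shift along the tool's x, y, z each as a share of 1000 mm, from -1 to 1, then the turn, a rotation vector about the tool's x, y, z each as a share of pi/2 rad, from -1 to 1, then the opening, from -1 (shut) to 1 (fully open), so that 0 is half open. A call has 1 to 20 rows; each row is the pose to reach, as a shift and turn from the pose measured when the call began, along the tool's axes at that moment; what a row does not reach only later rows make up. A row lasts 1/10 s, in which the tool goes at most 50 mm and 8.59 degrees, less where a joint would pass 70% of its speed; a pose out of reach is approached as far as the arm can. A call with a number of a shift or a turn outside -1 to 1 is refused whole. A call with a gripper value outside its range is refused whole. The fingers move at their own pace and stop on an object; FORCE is the grip in N (left out, the last holds). Time passes only in rows, so rows that repeat a pose let the fingers close. It gives the time, the measured TCP pose, the force and the opening at its end, in the units of the state.
- status.get_obs(): the state, without advancing time (a new reading comes with each control period).
- camera(name): name is "side" or "top" or "wrist"; returns a dict with "image" (480x640x3 uint8, red, green, blue), "fx", "fy", "cx", "cy" (pixels), "world_from_camera" (4x4, takes a point from camera to world coordinates). Camera axes: x right, y down, z forward; pixel columns grow to the right and rows downward; lengths in m; the calibration is good to about 2 mm. A picture is of the moment at which its call begins. There is no depth.
- ctrl.hand_in(): hands the job in, once; it reports no verdict.
The state is a dict: "time_s": time; "qpos": joint angles; "joint_vel": joint speeds; "tau": joint torques, N m; "ee_pos": TCP position; "eef_rot": TCP orientation; "force": force on the tool from outside, world axes, zero at the start; "moment": the same for the moment, N m; "grip_width": finger opening in m.
Only numpy, scipy, OpenCV 4.12 (cv2) and the standard library are available. Lean on these libraries where they do the work, as an engineer would, in place of code of your own. Each camera call takes 0.05 s, during which the arm holds its last target.

## Working session

There is one attempt and no reset: what is moved stays moved. The work goes in short steps, Python scripts to look and compute and a shell command to move; the robot and the scene stay as the last step left them, time stands still between calls to the robot, and variables do not carry over. Pictures are saved under pics/ and viewed, and the job is handed in when it is done.

```bash
mkdir -p pics; ls
cat > h.py <<'E'
import numpy as np, cv2
from station import status, camera, ctrl
def snap(n,f):
    c=camera(n); cv2.imwrite('pics/'+f+'.png',cv2.cvtColor(c['image'],cv2.COLOR_RGB2BGR))
    np.savez('pics/'+f+'.npz',**{k:np.array(v) for k,v in c.items()}); return c
def load(f): return dict(np.load('pics/'+f+'.npz'))
def ray(c,u,v,z):
    T=np.array(c['world_from_camera']); d=T[:3,:3]@np.array([(u-c['cx'])/c['fx'],(v-c['cy'])/c['fy'],1.]); o=T[:3,3]
    return o+d*(z-o[2])/d[2]
def proj(c,p):
    T=np.linalg.inv(np.array(c['world_from_camera'])); q=T[:3,:3]@np.array(p)+T[:3,3]
    return np.array([c['fx']*q[0]/q[2]+c['cx'],c['fy']*q[1]/q[2]+c['cy']])
E
python3 - <<'E'
from h import *
for n in ('top','side','wrist'):
    c=snap(n,n+'0'); print(n,c['fx'],c['cx'],c['cy'],np.round(c['world_from_camera'],3).tolist())
print(status.get_obs())
E
```

```text
pics
top 505.1625063443324 311.19952864965626 239.75998687109433 [[0.026, -0.992, 0.125, 0.356], [-1.0, -0.026, 0.005, 0.009], [-0.001, -0.125, -0.992, 1.063], [0.0, 0.0, 0.0, 1.0]]
side 575.6892353019476 327.46424013501206 232.4680457451974 [[0.819, -0.349, 0.456, -0.036], [-0.574, -0.483, 0.661, -0.809], [-0.01, -0.803, -0.596, 0.756], [0.0, 0.0, 0.0, 1.0]]
wrist 425.8635515062688 317.3278422444668 246.25585181360026 [[0.222, 0.938, 0.265, 0.046], [0.975, -0.214, -0.061, 0.554], [-0.001, 0.272, -0.962, 0.385], [0.0, 0.0, 0.0, 1.0]]
{'time_s': 0.15, 'qpos': array([ 1.28038665e+00,  3.00336969e-01,  1.52139439e+00, -2.23947535e-05,
        1.32070502e+00, -6.66239642e-02]), 'joint_vel': array([ 0.00020357, -0.00247544, -0.00151367, -0.00169098,  0.00061115,
        0.00096998]), 'tau': array([-2.73666737e-04, -5.31960225e+01, -3.52813160e+01,  7.07984087e-02,
        2.36316829e-02, -3.61254570e-05]), 'ee_pos': array([0.12202596, 0.53610357, 0.20503889]), 'eef_rot': array([-3.14074936e+00, -3.45254486e-05,  2.91781248e+00]), 'force': array([ 0.87345113, -0.93587626,  0.59520641]), 'moment': array([ 0.10853488, -0.00116812,  0.0070366 ]), 'grip_width': 0.0941920656372218}
```

View pics/top0.png

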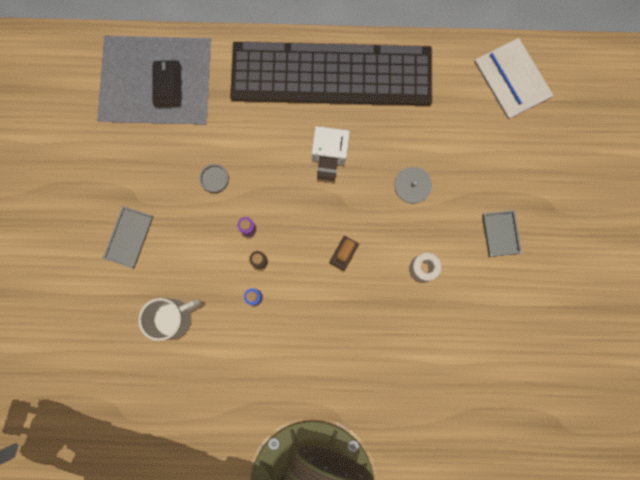

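View pics/side0.png

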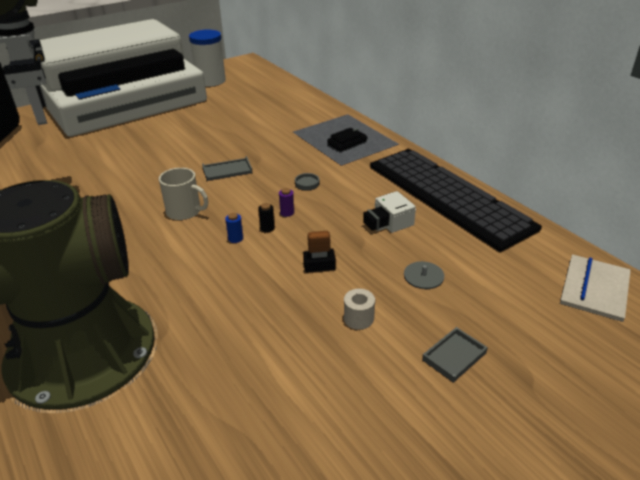

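The top view shows the charger with the battery sticking out at about (330,150), the stamp at (344,253), the label roll at (427,267) and the black ribbon at (258,260), between a blue and a purple look-alike. The holders are the long tray at (128,238), the short tray at (502,234), the spindle at (413,185) and the cup at (214,179). The mug is at (160,320). Next I'll measure each with masks.

Run:
```python
from h import *
c=load('top0'); im=c['image']; hsv=cv2.cvtColor(im,cv2.COLOR_RGB2HSV)
def comp(mask,box,z,name):
    x0,y0,x1,y1=box; m=np.zeros(mask.shape,np.uint8); m[y0:y1,x0:x1]=mask[y0:y1,x0:x1]*255
    cs,_=cv2.findContours(m,cv2.RETR_EXTERNAL,cv2.CHAIN_APPROX_NONE)
    k=max(cs,key=cv2.contourArea); r=cv2.minAreaRect(k); 
    b=cv2.boxPoints(r); P=np.array([ray(c,u,v,z)[:2] for u,v in b])
    e=[P[1]-P[0],P[2]-P[1]]; L=[np.linalg.norm(q) for q in e]; a=e[int(np.argmax(L))]
    print(name,'px',np.round(r[0],1),np.round(r[1],1),'xy',np.round(P.mean(0),4),'L',np.round(L,4),'ang',round(np.degrees(np.arctan2(a[1],a[0])),1))
S,V=hsv[...,1],hsv[...,2]
grey=(S<70)&(V<190)
comp(grey,(95,195,165,280),.015,'btray'); comp(grey,(470,200,535,270),.015,'stray')
comp(grey,(385,155,440,210),.005,'spindle'); comp(grey,(190,155,240,205),.015,'cup')
white=(S<70)&(V>120)
comp(white,(405,245,450,290),.05,'label'); comp(white,(305,120,355,170),.051,'charger')
dark=(V<70)
comp(dark,(240,240,275,280),.056,'ribbon'); comp(dark,(310,150,350,190),.038,'battery'); 
comp((V<95),(320,228,368,280),.03,'stamp')
comp((S>140)&(V<150)&(V>60),(325,230,365,275),.084,'grip')
for n,b in (('a',(290,110,390,290)),('b',(190,150,280,310)),('l',(395,160,530,290))):
    x0,y0,x1,y1=b; cv2.imwrite('pics/crop_'+n+'.png',cv2.cvtColor(cv2.resize(im[y0:y1,x0:x1],None,fx=3.3,fy=3.3,interpolation=cv2.INTER_CUBIC),cv2.COLOR_RGB2BGR))
```

```text
btray px [127.1 236.7] [33.2 57.4] xy [0.485  0.3996] L [0.1196 0.0711] ang -15.9
stray px [501.8 233.1] [45.2 32.7] xy [ 0.5126 -0.384 ] L [0.0694 0.095 ] ang -172.0
spindle px [413.  184.5] [35. 36.] xy [ 0.6142 -0.2003] L [0.0773 0.0766] ang -88.5
cup px [213.6 177.8] [28.6 27.7] xy [0.6154 0.225 ] L [0.0596 0.0619] ang -115.4
label px [426.5 266.5] [27. 29.] xy [ 0.4356 -0.2185] L [0.0584 0.0543] ang -88.5
charger px [329.9 144.6] [35.9 35. ] xy [ 0.6829 -0.0194] L [0.0747 0.0745] ang -5.9
ribbon px [263. 266.] [0. 0.] xy [0.4276 0.109 ] L [0. 0.] ang 0.0
battery px [332.  178.5] [2. 1.] xy [ 0.6144 -0.0256] L [0.0021 0.0042] ang -88.5
stamp px [343.6 253.3] [16.5 30. ] xy [ 0.46  -0.053] L [0.0621 0.0339] ang -27.7
grip px [345.4 250.2] [ 9.8 23.3] xy [ 0.4606 -0.0531] L [0.0457 0.0192] ang -25.3
```

View pics/crop_a.png

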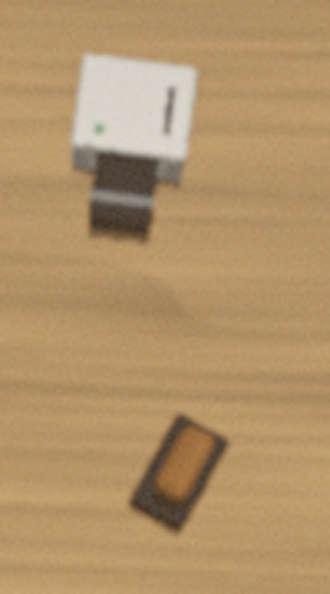

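View pics/crop_b.png

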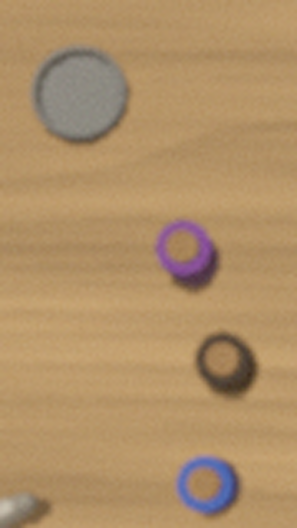

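```bash
cat > go.py <<'E'
# usage: python3 go.py x y z jawdeg  -> rows numbers
import sys
from h import *
from scipy.spatial.transform import Rotation as R
x,y,z=map(float,sys.argv[1:4])
o=status.get_obs(); R0=R.from_euler('xyz',o['eef_rot'])
cur=o['eef_rot'][2]; 
def goal(jaw):
    yaw=np.radians(jaw+90); return R.from_euler('xyz',[np.pi,0,yaw])
s=R0.inv().apply(np.array([x,y,z])-o['ee_pos'])
print('t',o['time_s'],'pos',np.round(o['ee_pos'],4),'jaw',round(np.degrees(cur)-90,2),'q',np.round(o['qpos'],2),'w',round(o['grip_width'],4))
q1=np.degrees(np.arctan2(y,x))
best=[]
for j in ([float(sys.argv[4])+180*k for k in (-2,-1,0,1,2)] if len(sys.argv)>4 else [np.degrees(cur)-90]):
    q6=np.radians(q1-j)
    if abs(q6)<2.45:
        rv=(R0.inv()*goal(j)).as_rotvec()/(np.pi/2)
        print('jaw',round(j,1),'q6',round(q6,2),'row',np.round(s,4),np.round(rv,4))
E
python3 - <<'E'
from h import *
c=load('top0'); f=lambda u,v,z:np.round(ray(c,u,v,z),4)
print('roof back',f(290+84/3.3,110+55/3.3,.051),f(290+195/3.3,110+67/3.3,.051),'roof front?',f(290+73/3.3,110+150/3.3,.051),f(290+185/3.3,110+160/3.3,.051))
print('bat band edge',f(290+91/3.3,110+194/3.3,.038),f(290+155/3.3,110+200/3.3,.038),f(290+91/3.3,110+204/3.3,.038),f(290+91/3.3,110+235/3.3,.008),f(290+147/3.3,110+240/3.3,.008))
E
```

```text
roof back [0.7205 0.0115 0.051 ] [ 0.7144 -0.0585  0.051 ] roof front? [0.6587 0.0168 0.051 ] [ 0.6541 -0.0533  0.051 ]
bat band edge [0.6343 0.0048 0.038 ] [ 0.6315 -0.0356  0.038 ] [0.6279 0.0047 0.038 ] [0.6153 0.004  0.008 ] [ 0.6129 -0.0323  0.008 ]
```

The crop shows the black ribbon's core at about px (257.6,259.1), with the blue and purple rolls roughly 73 mm away along world x. I'll grip it with the jaws along y, with a partial opening.

```bash
python3 - <<'E'
from h import *
c=load('top0'); s=load('side0')
p=ray(c,257.6,259.1,.062); print(p,proj(s,p),proj(s,[.4356,-.2185,.05]),proj(s,[.6154,.225,.015]),proj(s,[.6142,-.2003,.025]))
p2=ray(c,160.5,320,.092);print('mug',p2)
im=s['image']
cv2.imwrite('pics/sc.png',cv2.cvtColor(cv2.resize(im[160:370,200:500],None,fx=2.6,fy=2.6,interpolation=cv2.INTER_CUBIC),cv2.COLOR_RGB2BGR))
E
python3 go.py 0.442 0.115 0.15 90
```

```text
[0.44061642 0.11961595 0.062     ] [264.37343532 205.54775427] [357.71080762 297.96307318] [305.87132224 178.85106273] [423.86553232 265.7783826 ]
mug [0.31732831 0.296199   0.092     ]
t 0.15 pos [0.122  0.5361 0.205 ] jaw 77.18 q [ 1.28  0.3   1.52 -0.    1.32 -0.07] w 0.0942
jaw -90.0 q6 1.83 row [-0.4054 -0.3395  0.0553] [-1.0000e-04  8.0000e-04  1.8575e+00]
jaw 90.0 q6 -1.32 row [-0.4054 -0.3395  0.0553] [-5.000e-04 -1.000e-04 -1.425e-01]
```

View pics/sc.png

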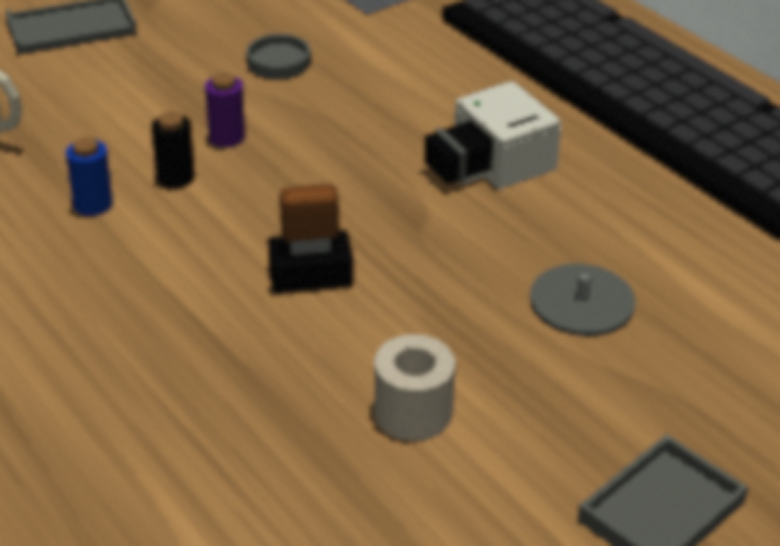

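Side-view reprojection agrees within about 2 px. I'll move above the ribbon.

```bash
python3 -m jog '[[-0.404,-0.344,0.055,0,0,-0.1425,0.3],[-0.404,-0.344,0.055,0,0,-0.1425,0.3],[-0.404,-0.344,0.055,0,0,-0.1425,0.3],[-0.404,-0.344,0.055,0,0,-0.1425,0.3],[-0.404,-0.344,0.055,0,0,-0.1425,0.3],[-0.404,-0.344,0.055,0,0,-0.1425,0.3],[-0.404,-0.344,0.055,0,0,-0.1425,0.3],[-0.404,-0.344,0.055,0,0,-0.1425,0.3],[-0.404,-0.344,0.055,0,0,-0.1425,0.3],[-0.404,-0.344,0.055,0,0,-0.1425,0.3],[-0.404,-0.344,0.055,0,0,-0.1425,0.3],[-0.404,-0.344,0.055,0,0,-0.1425,0.3],[-0.404,-0.344,0.055,0,0,-0.1425,0.3],[-0.404,-0.344,0.055,0,0,-0.1425,0.3]]' 30
python3 -c "
from h import *
c=snap('wrist','w1');print(proj(c,[.4406,.1175,.062]))"
python3 go.py 0.441 0.1185 0.022 90
```

```text
time_s: 1.55
ee_pos: [0.4391, 0.1117, 0.1503]
eef_rot: [-3.141, -0.0, -3.141]
force: [0.8, -0.6, -0.0]
grip_width: 0.0611
[326.12268467 252.43718232]
t 1.6 pos [0.4391 0.1119 0.1504] jaw -269.92 q [ 0.17  0.14  1.85 -0.    1.15 -1.4 ] w 0.061
jaw -90.0 q6 1.83 row [-0.002   0.0067  0.1284] [ 2.0000e-04 -7.0000e-04 -1.9991e+00]
jaw 90.0 q6 -1.31 row [-0.002   0.0067  0.1284] [-0.0005 -0.0001  0.0009]
```

View pics/w1.png

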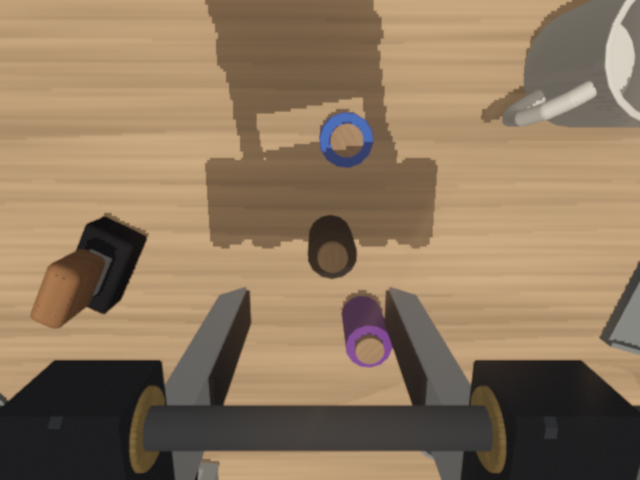

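The wrist view shows the black ribbon core at px (333,257). The purple roll at (368,350) and the blue at (346,140) are clear of the finger lines.

```bash
python3 -c "
from h import *
c=load('w1');print(ray(c,333,257,.062),ray(c,332,241,.056))"
```

```text
[0.44373115 0.12204916 0.062     ] [0.43443304 0.12149283 0.056     ]
```

```bash
python3 -m jog '[[-0.003,0.009,0.03,0,0,0,0.3],[-0.003,0.009,0.07,0,0,0,0.3],[-0.003,0.009,0.1,0,0,0,0.3],[-0.003,0.009,0.128,0,0,0,0.3],[-0.003,0.009,0.128,0,0,0,0.3],[-0.003,0.009,0.128,0,0,0,-0.4],[-0.003,0.009,0.128,0,0,0,-0.4],[-0.003,0.009,0.128,0,0,0,-0.4],[-0.003,0.009,0.128,0,0,0,-0.4],[-0.003,0.009,0.128,0,0,0,-0.4]]' 25
python3 go.py 0.6154 0.225 0.1 90
```

```text
time_s: 2.6
ee_pos: [0.4426, 0.1209, 0.0234]
eef_rot: [-3.141, 0.001, -3.14]
force: [-1.3, 1.0, 8.4]
grip_width: 0.0339
t 2.6 pos [0.4426 0.1209 0.0234] jaw -269.93 q [ 0.19  0.35  1.94 -0.    0.85 -1.38] w 0.0339
jaw -90.0 q6 1.92 row [-0.1731  0.1038 -0.0764] [-1.5000e-03 -3.0000e-04 -1.9992e+00]
jaw 90.0 q6 -1.22 row [-0.1731  0.1038 -0.0764] [-0.0002  0.0009  0.0008]
```

```bash
python3 -m jog '[[0,0,-0.05,0,0,0,-0.4],[0,0,-0.1,0,0,0,-0.4],[-0.04,0.02,-0.107,0,0,0,-0.4],[-0.09,0.05,-0.107,0,0,0,-0.4],[-0.13,0.08,-0.107,0,0,0,-0.4],[-0.173,0.105,-0.107,0,0,0,-0.4],[-0.173,0.105,-0.107,0,0,0,-0.4],[-0.173,0.105,-0.107,0,0,0,-0.4]]'
python3 go.py 0.6154 0.225 0.028 90
python3 -c "
from h import *
c=snap('wrist','w2');print(proj(c,[.6154,.225,.015]))"
```

```text
time_s: 3.4
ee_pos: [0.6154, 0.2265, 0.1296]
eef_rot: [-3.141, 0.0, -3.14]
force: [-0.4, 0.3, -0.9]
grip_width: 0.0337
t 3.4 pos [0.6154 0.2265 0.1296] jaw -269.89 q [ 0.3   0.6   1.27 -0.    1.27 -1.28] w 0.0337
jaw -90.0 q6 1.92 row [-0.     -0.0015  0.1016] [-1.0000e-04 -7.0000e-04 -1.9988e+00]
jaw 90.0 q6 -1.22 row [-0.     -0.0015  0.1016] [-0.0005  0.0001  0.0012]
[315.2178689  239.90563207]
```

View pics/w2.png

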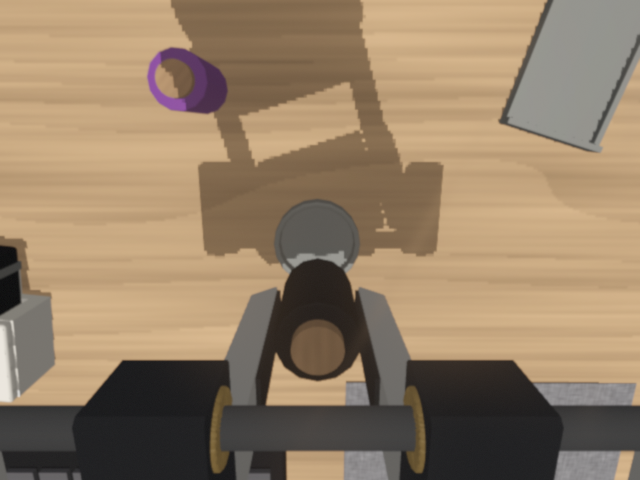

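The cup is centred at px (317,241), against a prediction of (315,240). That's good, so I'll lower and release.

```bash
python3 -m jog '[[0,0,0.04,0,0,0,-0.4],[0,0,0.075,0,0,0,-0.4],[0,0,0.092,0,0,0,-0.4],[0,0,0.1005,0,0,0,-0.4],[0,0,0.1005,0,0,0,-0.4],[0,0,0.1005,0,0,0,0.1],[0,0,0.1005,0,0,0,0.1],[0,0,0.1005,0,0,0,0.1],[0,0,0.07,0,0,0,0.3],[0,0,0.03,0,0,0,0.3],[0,0,-0.01,0,0,0,0.3],[0,0,-0.02,0,0,0,0.3]]'
python3 -c "
from h import *
c=snap('wrist','w3')"
python3 go.py 0.56 -0.009 0.15 85
```

```text
time_s: 4.65
ee_pos: [0.6163, 0.2265, 0.1559]
eef_rot: [3.14, 0.008, -3.14]
force: [0.2, 0.6, 1.3]
grip_width: 0.0614
t 4.7 pos [0.616  0.2264 0.1551] jaw -269.91 q [ 0.3   0.57  1.25 -0.    1.31 -1.28] w 0.0615
jaw -95.0 q6 1.64 row [ 0.0564 -0.2353  0.0044] [-6.5000e-03  1.5000e-03 -1.9434e+00]
jaw 85.0 q6 -1.5 row [ 0.0564 -0.2353  0.0044] [0.001  0.0043 0.0565]
```

View pics/w3.png

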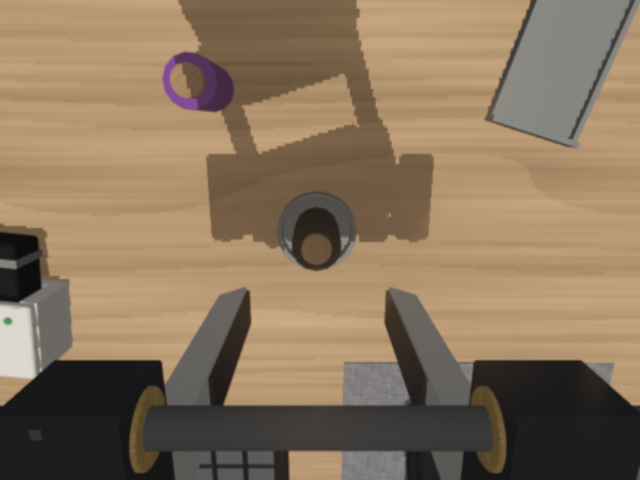

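The ribbon stands in the cup at (316,240). Next is the battery, starting with a hover above its exposed end.

```bash
python3 go.py 0.632 -0.015 0.15 85; python3 -m jog '[[0,-0.05,0.005,0,0,0.0565,0.6],[-0.005,-0.1,0.005,0,0,0.0565,0.6],[-0.01,-0.15,0.005,0,0,0.0565,0.6],[-0.015,-0.2,0.005,0,0.004,0.0565,0.6],[-0.016,-0.2415,0.005,0,0.004,0.0565,0.6],[-0.016,-0.2415,0.005,0,0.004,0.0565,0.6],[-0.016,-0.2415,0.005,0,0.004,0.0565,0.6]]'
python3 -c "
from h import *
c=snap('wrist','w4');print(proj(c,[.6145,-.0135,.008]))"
python3 go.py 0.634 -0.015 0.016 85
```

```text
t 4.7 pos [0.616  0.2264 0.1551] jaw -269.91 q [ 0.3   0.57  1.25 -0.    1.31 -1.28] w 0.0615
jaw -95.0 q6 1.63 row [-0.0156 -0.2414  0.0049] [-6.5000e-03  1.5000e-03 -1.9434e+00]
jaw 85.0 q6 -1.51 row [-0.0156 -0.2414  0.0049] [0.001  0.0043 0.0565]
time_s: 5.4
ee_pos: [0.632, -0.0157, 0.1487]
eef_rot: [3.14, -0.001, 3.053]
force: [0.5, 1.1, 0.2]
grip_width: 0.0752
[317.63173729 208.88406829]
t 5.45 pos [ 0.6321 -0.0146  0.1489] jaw 85.0 q [-0.08  0.53  1.33  0.    1.28 -1.57] w 0.0753
jaw -95.0 q6 1.63 row [-0.002  -0.0004  0.1329] [-1.0e-03 -1.7e-03  2.0e+00]
jaw 85.0 q6 -1.51 row [-0.002  -0.0004  0.1329] [ 0.0011 -0.0006 -0.    ]
```

View pics/w4.png

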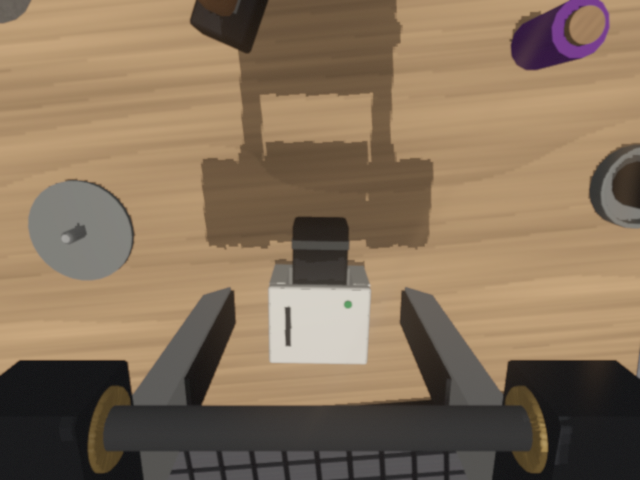

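The battery is square to the tool: it spans columns 292–349, its front end is at row 217 and the roof's front edge is at row 287.

```bash
python3 -c "
from h import *
c=load('w4')
for z in (.008,.038): print(ray(c,320.5,217,z),ray(c,320.5,240,z))
print('roof',ray(c,270.5,287,.051),ray(c,369.5,287,.051))"
```

```text
[ 0.62098066 -0.01186883  0.008     ] [ 0.63915714 -0.01345397  0.008     ]
[ 0.61473064 -0.01160052  0.038     ] [ 0.63120551 -0.01303726  0.038     ]
roof [ 0.65832843 -0.05041957  0.051     ] [0.664502   0.01815534 0.051     ]
```

```bash
python3 -m jog '[[-0.003,0.001,0.04,0,0,0,0.6],[-0.003,0.001,0.08,0,0,0,0.6],[-0.003,0.001,0.115,0,0,0,0.6],[-0.003,0.001,0.133,0,0,0,0.6],[-0.003,0.001,0.133,0,0,0,0.6],[-0.003,0.001,0.133,0,0,0,-0.3],[-0.003,0.001,0.133,0,0,0,-0.3],[-0.003,0.001,0.133,0,0,0,-0.3],[-0.003,0.001,0.133,0,0,0,-0.3],[-0.003,0.001,0.133,0,0,0,-0.3]]' 30; python3 go.py 0.634 -0.015 0.016
```

```text
time_s: 6.45
ee_pos: [0.6353, -0.0138, 0.0165]
eef_rot: [3.14, -0.0, 3.054]
force: [-0.7, 0.6, 4.7]
grip_width: 0.0397
t 6.45 pos [ 0.6353 -0.0138  0.0165] jaw 84.99 q [-0.08  0.69  1.41  0.    1.04 -1.56] w 0.0397
jaw 85.0 q6 -1.51 row [ 0.0012 -0.0014  0.0005] [ 0.0011 -0.0001 -0.    ]
```

```bash
python3 -m jog '[[0.01,0,0,0,0,0,-0.3],[0.02,0,0,0,0,0,-0.3],[0.03,0,0,0,0,0,-0.3],[0.03,0,0,0,0,0,-0.3],[0.03,0,0,0,0,0,-0.3],[0.03,0,0,0,0,0,-0.3]]'; python3 -c "
from h import *
snap('wrist','w5')"
```

```text
time_s: 7.05
ee_pos: [0.6058, -0.0112, 0.0165]
eef_rot: [3.14, 0.0, 3.054]
force: [0.2, -0.5, -0.5]
grip_width: 0.04
```

View pics/w5.png

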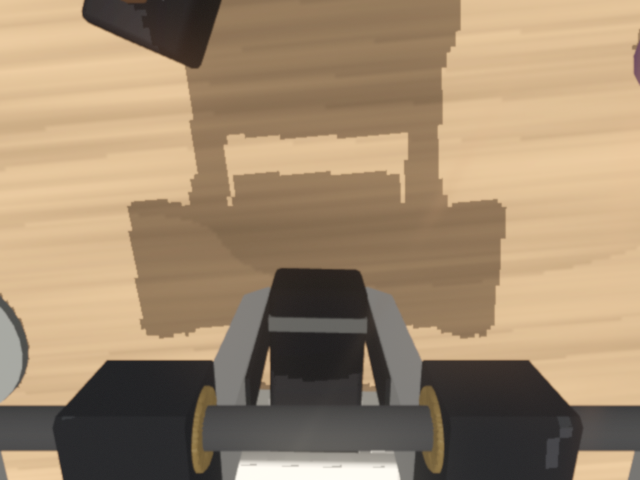

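The battery followed without slipping. Now regrip at its centre, draw it clear and lift.

```bash
python3 -m jog '[[0,0,0,0,0,0,0.2],[0,0,0,0,0,0,0.2],[-0.012,0,0,0,0,0,0.2],[-0.025,0,0,0,0,0,0.2],[-0.025,0,0,0,0,0,0.2],[-0.025,0,0,0,0,0,0.2],[-0.025,0,0,0,0,0,-0.3],[-0.025,0,0,0,0,0,-0.3],[-0.025,0,0,0,0,0,-0.3],[-0.025,0,0,0,0,0,-0.3],[-0.01,0,0,0,0,0,-0.3],[0.005,0,0,0,0,0,-0.3],[0.02,0,0,0,0,0,-0.3],[0.03,0,0,0,0,0,-0.3],[0.03,0,0,0,0,0,-0.3],[0.03,0,0,0,0,0,-0.3],[0.03,0,-0.03,0,0,0,-0.3],[0.03,0,-0.07,0,0,0,-0.3],[0.03,0,-0.104,0,0,0,-0.3],[0.03,0,-0.104,0,0,0,-0.3]]' 40;  python3 -c "
from h import *
snap('wrist','w6')"; python3 go.py 0.485 0.3996 0.12 74
```

```text
time_s: 9.1
ee_pos: [0.5785, -0.0089, 0.1254]
eef_rot: [3.14, 0.008, 3.054]
force: [0.5, -0.1, -2.1]
grip_width: 0.0395
t 9.15 pos [ 0.5773 -0.0089  0.1225] jaw 84.99 q [-0.08  0.44  1.54  0.    1.16 -1.56] w 0.0399
jaw 74.0 q6 -0.6 row [0.1276 0.3988 0.0027] [0.0014 0.0026 0.1221]
```

View pics/w6.png

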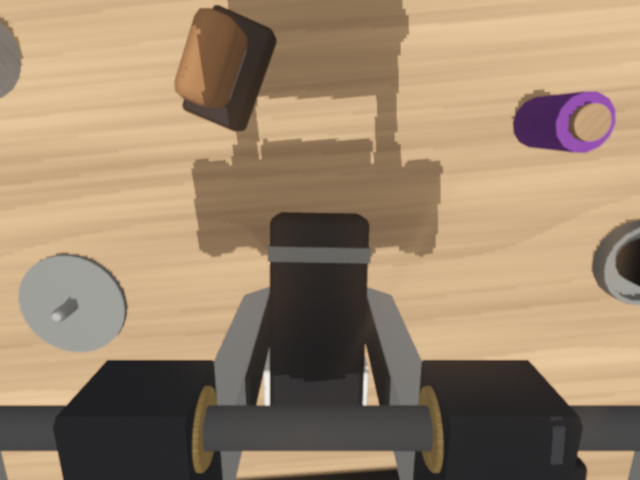

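Held level. Carry it to the long tray.

```bash
python3 -m jog '[[0.015,0.045,0,0,0,0.03,-0.3],[0.03,0.09,0,0,0,0.06,-0.3],[0.045,0.135,0,0,0,0.09,-0.3],[0.06,0.18,0,0,0.002,0.12,-0.3],[0.075,0.225,0,0,0.002,0.122,-0.3],[0.09,0.27,0,0,0.002,0.122,-0.3],[0.105,0.315,0,0,0.002,0.122,-0.3],[0.118,0.36,0,0,0.002,0.122,-0.3],[0.1276,0.399,0,0,0.002,0.122,-0.3],[0.1276,0.399,0,0,0.002,0.122,-0.3],[0.1276,0.399,0,0,0.002,0.122,-0.3],[0.1276,0.399,0,0,0.002,0.122,-0.3]]';  python3 -c "
from h import *
c=snap('wrist','w7');snap('top','t7')
a=np.radians(-15.9);ex=np.array([np.cos(a),np.sin(a)]);ey=np.array([-ex[1],ex[0]])
for i,j in ((1,1),(1,-1),(-1,-1),(-1,1)):
  p=np.array([.485,.3996])+i*.059*ex+j*.034*ey; print(np.round(proj(c,[*p,.012])))
"; python3 go.py 0.485 0.3996 0.02 74
```

```text
time_s: 10.35
ee_pos: [0.4852, 0.3988, 0.1216]
eef_rot: [3.141, -0.0, 2.862]
force: [-0.5, 0.1, -1.5]
grip_width: 0.0398
[364. 318.]
[272. 318.]
[267. 156.]
[369. 156.]
t 10.45 pos [0.4855 0.3987 0.1223] jaw 73.92 q [ 0.63  0.55  1.37  0.    1.22 -0.66] w 0.0397
jaw 74.0 q6 -0.6 row [0.0008 0.0006 0.1023] [ 0.0011  0.0002 -0.0008]
```

View pics/w7.png

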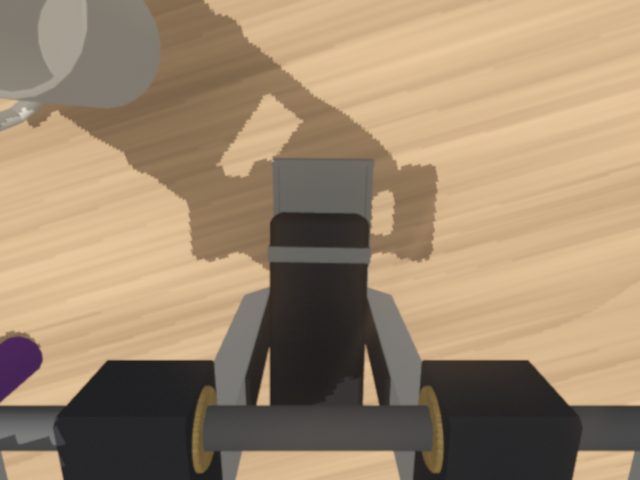

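The tray's near end is at columns 272–374, row 158, about 3 mm right of the prediction. I'll shift 2 mm, then lower.

```bash
python3 -m jog '[[-0.001,0.0025,0.04,0,0,0,-0.3],[-0.001,0.0025,0.075,0,0,0,-0.3],[-0.001,0.0025,0.095,0,0,0,-0.3],[-0.001,0.0025,0.1075,0,0,0,-0.3],[-0.001,0.0025,0.1075,0,0,0,-0.3],[-0.001,0.0025,0.1075,0,0,0,-0.3]]';python3 -m jog '[[0,0,0,0,0,0,0.2],[0,0,0,0,0,0,0.2],[0,0,0,0,0,0,0.2],[0,0,-0.03,0,0,0,0.2],[0,0,-0.07,0,0,0,0.2],[0,0,-0.11,0,0,0,0.2],[0.03,0,-0.13,0,0,0,0.4],[0.05,0,-0.13,0,0,0,0.4],[0.05,0,-0.13,0,0,0,0.4]]'; python3 -c "
from h import *
c=snap('wrist','w8')"; python3 go.py 0.461 -0.053 0.15 64
```

```text
time_s: 11.05
ee_pos: [0.4877, 0.4006, 0.0153]
eef_rot: [3.139, 0.001, 2.86]
force: [0.7, 0.1, -1.3]
grip_width: 0.0396
time_s: 11.95
ee_pos: [0.438, 0.4152, 0.1465]
eef_rot: [3.138, 0.001, 2.862]
force: [1.2, 0.2, 0.2]
grip_width: 0.0655
t 12.0 pos [0.439  0.4146 0.1458] jaw 73.96 q [ 0.7   0.47  1.43  0.    1.24 -0.6 ] w 0.0659
jaw -116.0 q6 1.91 row [-0.1504 -0.4433 -0.0052] [-8.0000e-04  2.6000e-03 -1.8894e+00]
jaw 64.0 q6 -1.23 row [-0.1504 -0.4433 -0.0052] [0.0018 0.0006 0.1106]
```

View pics/w8.png

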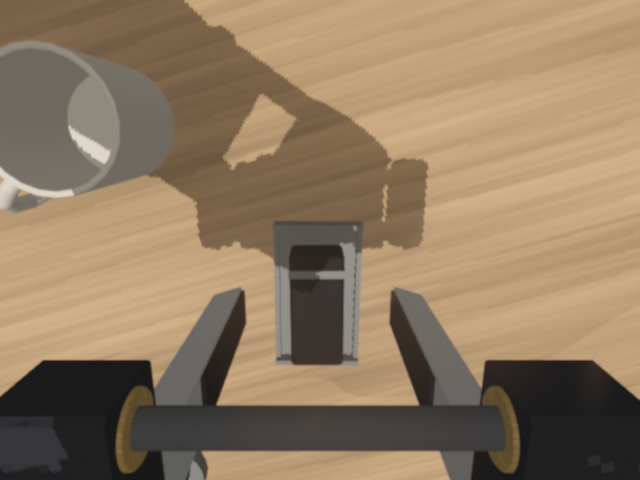

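```bash
python3 -c "
from h import *
c=load('w8')
print('far top',ray(c,317,363,.035),'near bottom',ray(c,317,246,.005),'near top', ray(c,317,246,.035))
A=ray(c,318,224,.015);B=ray(c,317,361,.015);print('tray',A,B,(A+B)/2,B-A)
"
```

```text
far top [0.5317601  0.38871981 0.035     ] near bottom [0.44993583 0.41233078 0.005     ] near top [0.4417469  0.41458102 0.035     ]
tray [0.43097504 0.41852245 0.015     ] [0.5416249  0.38595393 0.015     ] [0.48629997 0.40223819 0.015     ] [ 0.11064987 -0.03256852  0.        ]
```

The battery is centred in the tray within about 2 mm, judging from rays. Next is the stamp.

```bash
python3 -m jog '[[-0.015,-0.045,-0.005,0,0,0.03,0.2],[-0.03,-0.09,-0.005,0,0,0.06,0.1],[-0.045,-0.135,-0.005,0,0,0.09,0],[-0.06,-0.18,-0.005,0,0,0.115,0],[-0.075,-0.225,-0.005,0,0,0.115,0],[-0.09,-0.27,-0.005,0,0,0.115,0],[-0.105,-0.315,-0.005,0,0,0.115,0],[-0.12,-0.36,-0.005,0,0,0.115,0],[-0.135,-0.405,-0.005,0,0,0.115,0],[-0.15,-0.443,-0.005,0.001,0,0.115,0],[-0.15,-0.443,-0.005,0.001,0,0.115,0],[-0.15,-0.443,-0.005,0.001,0,0.115,0]]'; python3 -c "
from h import *
c=snap('wrist','w9');print(proj(c,[.461,-.053,.084]))"; python3 go.py 0.461 -0.053 0.045 63.5
```

```text
time_s: 13.2
ee_pos: [0.4608, -0.0535, 0.1495]
eef_rot: [3.14, 0.0, 2.679]
force: [0.4, 0.6, -0.2]
grip_width: 0.0468
[317.42822271 260.87064306]
t 13.25 pos [ 0.4607 -0.0526  0.1495] jaw 63.56 q [-0.19  0.17  1.82  0.    1.15 -1.3 ] w 0.0467
jaw -116.5 q6 1.92 row [-0.0004 -0.0004  0.1045] [-2.0000e-04  1.3000e-03 -1.9993e+00]
jaw 63.5 q6 -1.22 row [-0.0004 -0.0004  0.1045] [0.0008 0.0001 0.0007]
```

View pics/w9.png

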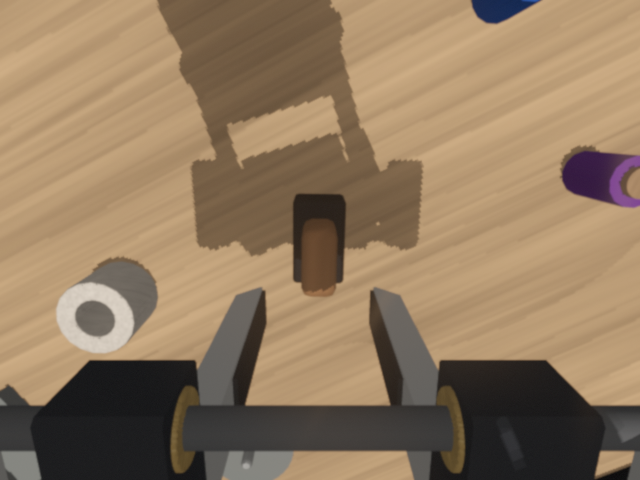

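The stamp is aligned, with its grip centred at (319,258). Grasp it.

```bash
python3 -m jog '[[0,0.001,0.04,0,0,0,0],[0,0.001,0.08,0,0,0,0],[0,0.001,0.1045,0,0,0,0],[0,0.001,0.1045,0,0,0,0],[0,0.001,0.1045,0,0,0,-0.8],[0,0.001,0.1045,0,0,0,-0.8],[0,0.001,0.1045,0,0,0,-0.8],[0,0.001,0.1045,0,0,0,-0.8],[0,0.001,0.06,0,0,0,-0.8],[0,0.001,0.02,0,0,0,-0.8],[0,0.001,-0.02,0,0,0,-0.8],[0,0.001,-0.02,0,0,0,-0.8]]' 40;python3 go.py 0.5126 -0.384 0.16 98
```

```text
time_s: 14.45
ee_pos: [0.4631, -0.0521, 0.1747]
eef_rot: [3.138, 0.008, 2.68]
force: [0.4, -0.1, -1.8]
grip_width: 0.022
t 14.45 pos [ 0.4631 -0.0521  0.1747] jaw 63.56 q [-0.19  0.14  1.79  0.    1.2  -1.3 ] w 0.022
jaw -82.0 q6 0.79 row [-0.1919 -0.2752  0.0153] [ 7.7000e-03 -8.0000e-04  1.6173e+00]
jaw 98.0 q6 -2.35 row [-0.1919 -0.2752  0.0153] [ 0.0006  0.0059 -0.3826]
```

```bash
python3 -m jog '[[-0.025,-0.036,0.01,0,0.004,-0.05,-0.8],[-0.05,-0.072,0.01,0,0.004,-0.1,-0.8],[-0.075,-0.108,0.01,0,0.004,-0.16,-0.8],[-0.1,-0.144,0.01,0,0.004,-0.22,-0.8],[-0.125,-0.18,0.01,0,0.004,-0.28,-0.8],[-0.15,-0.215,0.01,0,0.005,-0.34,-0.8],[-0.175,-0.25,0.01,0,0.005,-0.3826,-0.8],[-0.1919,-0.2752,0.01,0,0.005,-0.3826,-0.8],[-0.1919,-0.2752,0.01,0,0.005,-0.3826,-0.8],[-0.1919,-0.2752,0.01,0,0.005,-0.3826,-0.8]]';  python3 -c "
from h import *
c=snap('wrist','w10')
a=np.radians(8);ex=np.array([np.cos(a),np.sin(a)]);ey=np.array([-ex[1],ex[0]])
for i,j in ((1,1),(1,-1),(-1,-1),(-1,1)):
  p=np.array([.5126,-.384])+i*.046*ex+j*.033*ey; print(np.round(proj(c,[*p,.015])))
"; python3 go.py 0.5126 -0.384 0.05 98
```

```text
time_s: 15.45
ee_pos: [0.512, -0.384, 0.1639]
eef_rot: [3.14, 0.0, -3.003]
force: [0.1, 0.2, -2.3]
grip_width: 0.022
[357. 284.]
[277. 284.]
[273. 171.]
[360. 171.]
t 15.5 pos [ 0.5123 -0.3833  0.1644] jaw -262.01 q [-0.7   0.53  1.29  0.    1.32 -2.41] w 0.0221
jaw -82.0 q6 0.79 row [-1.000e-04 -9.000e-04  1.144e-01] [ 8.0000e-04 -1.7000e-03  1.9999e+00]
jaw 98.0 q6 -2.35 row [-1.000e-04 -9.000e-04  1.144e-01] [ 0.0011  0.0005 -0.0001]
```

View pics/w10.png

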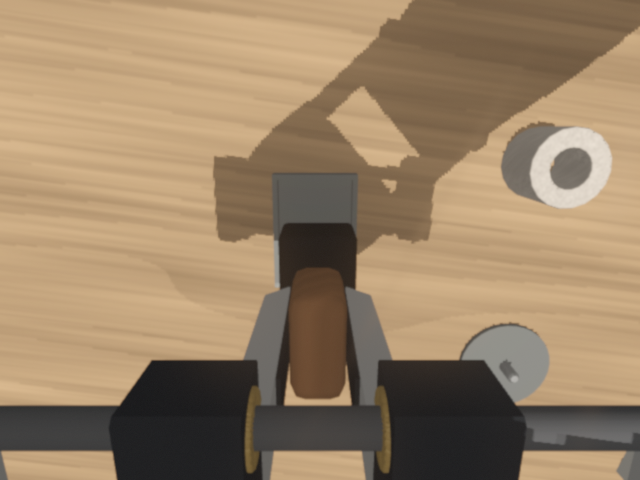

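The tray end is at columns 273–357, row 173, against a prediction of 273–360, row 171. That's aligned, so lower.

```bash
python3 -m jog '[[0,-0.001,0.04,0,0,0,-0.8],[0,-0.001,0.075,0,0,0,-0.8],[0,-0.001,0.1,0,0,0,-0.8],[0,-0.001,0.113,0,0,0,-0.8],[0,-0.001,0.113,0,0,0,-0.8],[0,-0.001,0.113,0,0,0,-0.8]]'; python3 -m jog '[[0,0,0,0,0,0,-0.1],[0,0,0,0,0,0,-0.1],[0,0,0,0,0,0,-0.1],[0,0,-0.03,0,0,0,-0.1],[0,0,-0.07,0,0,0,-0.1],[0,0,-0.1,0,0,0,-0.1],[0,0,-0.1,0,0,0,-0.1]]'; python3 -c "
from h import *
c=snap('wrist','w11')"; python3 go.py 0.436 -0.2185 0.15 90
```

```text
time_s: 16.1
ee_pos: [0.5129, -0.3836, 0.0521]
eef_rot: [3.141, 0.001, -3.001]
force: [0.3, 0.3, -2.4]
grip_width: 0.0217
time_s: 16.8
ee_pos: [0.5141, -0.3849, 0.1571]
eef_rot: [-3.137, 0.006, -3.001]
force: [0.1, 0.3, -0.6]
grip_width: 0.0422
t 16.85 pos [ 0.5134 -0.3842  0.1543] jaw -261.97 q [-0.7   0.54  1.3   0.    1.29 -2.41] w 0.0424
jaw -90.0 q6 1.11 row [0.0535 0.1749 0.0037] [-3.9000e-03 -1.5000e-03 -1.9107e+00]
jaw 90.0 q6 -2.04 row [0.0535 0.1749 0.0037] [-0.001   0.0026  0.0893]
```

View pics/w11.png

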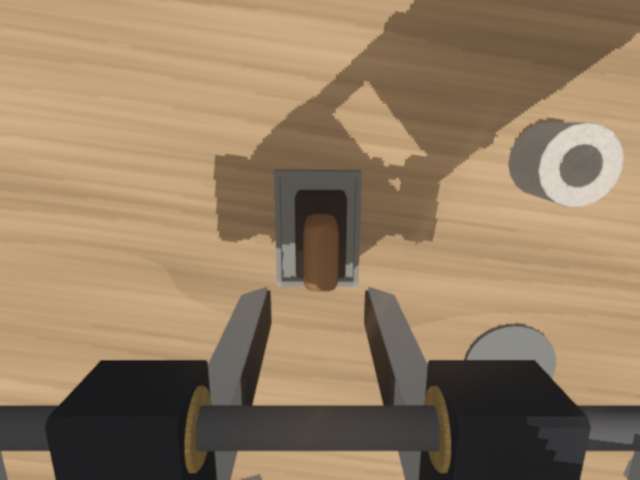

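The stamp stands inside its tray, clear of all the rims. Last is the label roll.

```bash
python3 -m jog '[[0.013,0.044,0.004,0,0,0.04,0.6],[0.026,0.088,0.004,0,0,0.089,0.8],[0.04,0.13,0.004,0,0.002,0.089,0.9],[0.0535,0.175,0.004,0,0.002,0.089,0.9],[0.0535,0.175,0.004,0,0.002,0.089,0.9],[0.0535,0.175,0.004,0,0.002,0.089,0.9]]'; python3 -c "
from h import *
c=snap('wrist','w12');print(proj(c,[.4356,-.2185,.05]))"; python3 go.py 0.436 -0.2185 0.018 90
```

```text
time_s: 17.45
ee_pos: [0.4358, -0.218, 0.1493]
eef_rot: [-3.14, 0.001, -3.14]
force: [0.4, -0.1, 0.2]
grip_width: 0.0868
[316.66925123 245.24939575]
t 17.5 pos [ 0.4361 -0.2187  0.1494] jaw -269.96 q [-0.54  0.22  1.76 -0.    1.16 -2.11] w 0.088
jaw -90.0 q6 1.11 row [0.0002 0.0004 0.1314] [-8.0000e-04 -1.5000e-03 -1.9996e+00]
jaw 90.0 q6 -2.04 row [0.0002 0.0004 0.1314] [-0.001   0.0005  0.0004]
```

View pics/w12.png

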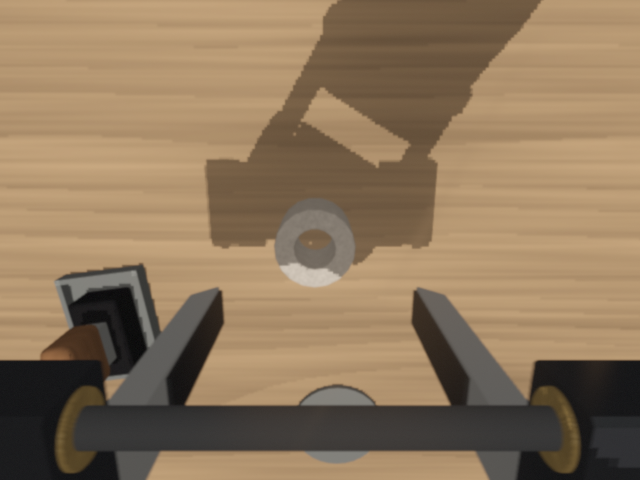

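The label roll's top is centred at (315,248), against a prediction of (317,245). Grasp it.

```bash
python3 -m jog '[[-0.001,0,0.04,0,0,0,0.9],[-0.001,0,0.08,0,0,0,0.9],[-0.001,0,0.115,0,0,0,0.9],[-0.001,0,0.1315,0,0,0,0.9],[-0.001,0,0.1315,0,0,0,0.9],[-0.001,0,0.1315,0,0,0,0],[-0.001,0,0.1315,0,0,0,0],[-0.001,0,0.1315,0,0,0,0],[-0.001,0,0.1315,0,0,0,0],[-0.001,0,0.1315,0,0,0,0]]' 20; python3 go.py 0.6142 -0.2003 0.13 90
```

```text
time_s: 18.5
ee_pos: [0.4376, -0.2192, 0.0185]
eef_rot: [-3.139, 0.002, -3.141]
force: [-0.1, 0.0, 3.5]
grip_width: 0.0567
t 18.5 pos [ 0.4376 -0.2192  0.0185] jaw -269.96 q [-0.54  0.42  1.86 -0.    0.87 -2.11] w 0.0567
jaw -90.0 q6 1.26 row [-0.1768  0.0185 -0.1112] [-1.8000e-03 -2.2000e-03 -1.9996e+00]
jaw 90.0 q6 -1.89 row [-0.1768  0.0185 -0.1112] [-0.0014  0.0012  0.0004]
```

```bash
python3 -m jog '[[0,0,-0.04,0,0,0,0],[0,0,-0.08,0,0,0,0],[-0.04,0.004,-0.1,0,0,0,0],[-0.085,0.009,-0.1,0,0,0,0],[-0.13,0.014,-0.1,0,0,0,0],[-0.172,0.018,-0.1,0,0.001,0,0],[-0.1765,0.0185,-0.1,0,0.001,0,0],[-0.1765,0.0185,-0.1,0,0.001,0,0],[-0.1765,0.0185,-0.1,0,0.001,0,0]]'; python3 -c "
from h import *
c=snap('wrist','w13');print(proj(c,[.6142,-.2003,.005]),proj(c,[.5742,-.2003,.005]));snap('side','s13')"; python3 go.py 0.6142 -0.2003 0.024 90
```

```text
time_s: 19.4
ee_pos: [0.613, -0.2004, 0.1186]
eef_rot: [-3.14, -0.0, -3.141]
force: [0.2, -0.3, -1.2]
grip_width: 0.0567
[317.69994813 241.96442526] [317.73154694 185.8570913 ]
t 19.5 pos [ 0.613  -0.2007  0.1192] jaw 90.0 q [-0.37  0.58  1.32 -0.    1.24 -1.94] w 0.0568
jaw -90.0 q6 1.26 row [-0.0011  0.0006  0.0952] [4.0e-04 2.3e-03 2.0e+00]
jaw 90.0 q6 -1.89 row [-0.0011  0.0006  0.0952] [-0.0014  0.0003 -0.    ]
```

View pics/w13.png

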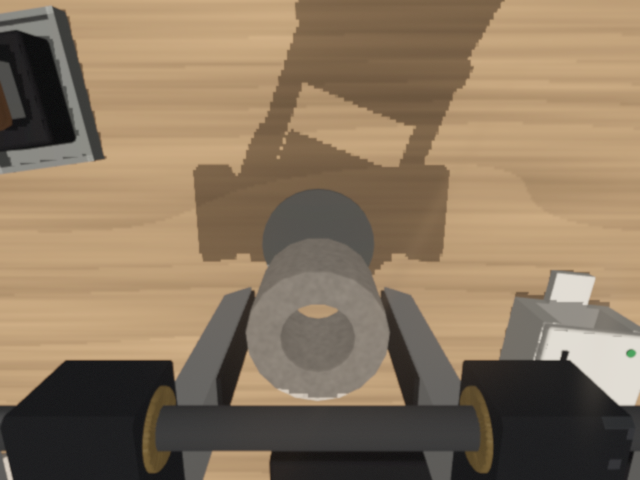

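View pics/s13.png

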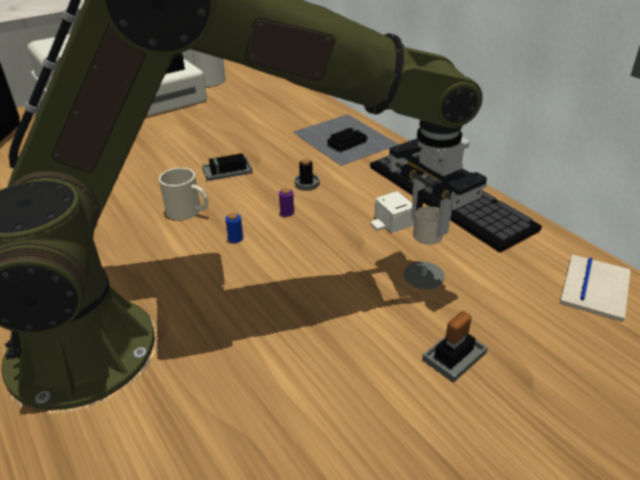

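The disc's near edge is at row 188 (predicted 186) and spans columns 263–374, so the roll is aligned to about 2 mm. Lower it over the pin.

```bash
python3 -m jog '[[-0.002,0.0005,0.03,0,0,0,0],[-0.002,0.0005,0.06,0,0,0,0],[-0.002,0.0005,0.08,0,0,0,0],[-0.002,0.0005,0.0945,0,0,0,0],[-0.002,0.0005,0.0945,0,0,0,0],[-0.002,0.0005,0.0945,0,0,0,0]]'
```

```text
time_s: 20.1
ee_pos: [0.6152, -0.2007, 0.0256]
eef_rot: [-3.139, 0.001, 3.141]
force: [-0.3, 0.3, -1.0]
grip_width: 0.0565
```

```bash
python3 -m jog '[[0,0,0.001,0,0,0,0],[0,0,0.001,0,0,0,0.7],[0,0,0.001,0,0,0,0.7],[0,0,0.001,0,0,0,0.7],[0,0,-0.03,0,0,0,0.7],[0,0,-0.07,0,0,0,0.7],[0,0,-0.11,0,0,0,0.7],[0.05,0,-0.14,0,0,0,0.7],[0.1,0,-0.16,0,0,0,0.7],[0.15,0,-0.18,0,0,0,0.7],[0.17,0,-0.19,0,0,0,0.7],[0.17,0,-0.19,0,0,0,0.7]]'; python3 -c "
from h import *
snap('wrist','w14');snap('side','s14');c=snap('top','t14')
im=c['image'];s=load('s14')['image']
cv2.imwrite('pics/s14c.png',cv2.cvtColor(cv2.resize(s[140:390,190:510],None,fx=2.4,fy=2.4,interpolation=cv2.INTER_CUBIC),cv2.COLOR_RGB2BGR))
"
```

```text
time_s: 21.3
ee_pos: [0.443, -0.2005, 0.2183]
eef_rot: [-3.137, 0.005, 3.14]
force: [0.7, 0.1, 0.3]
grip_width: 0.08
```

View pics/s14c.png

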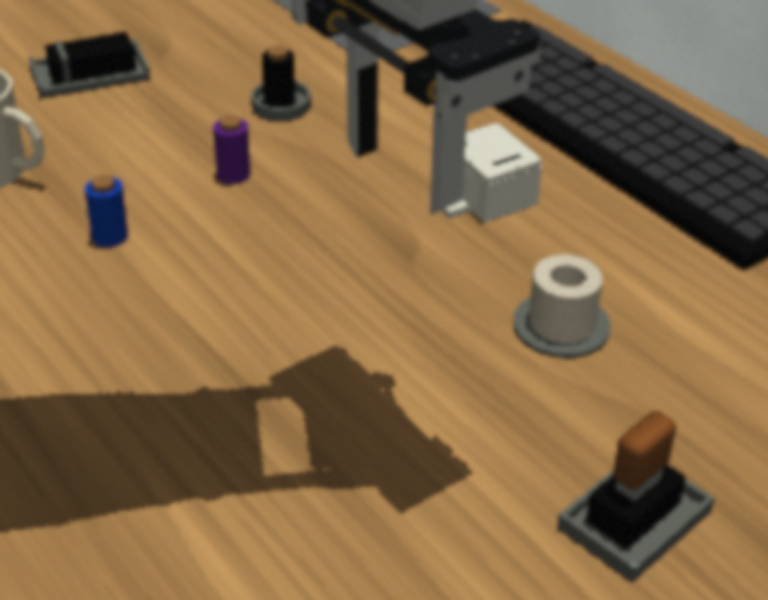

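View pics/t14.png

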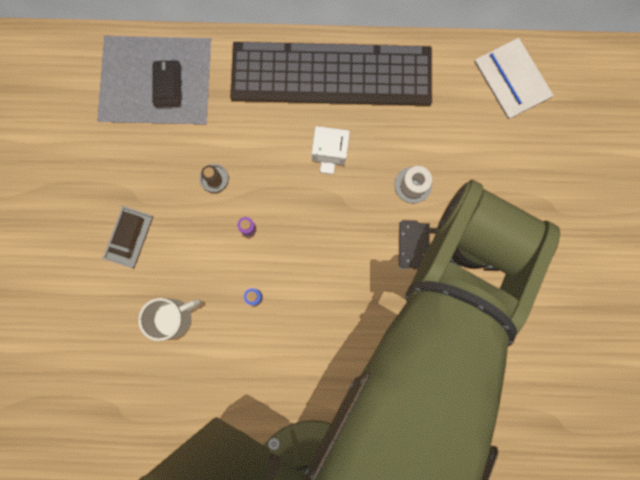

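View pics/w14.png

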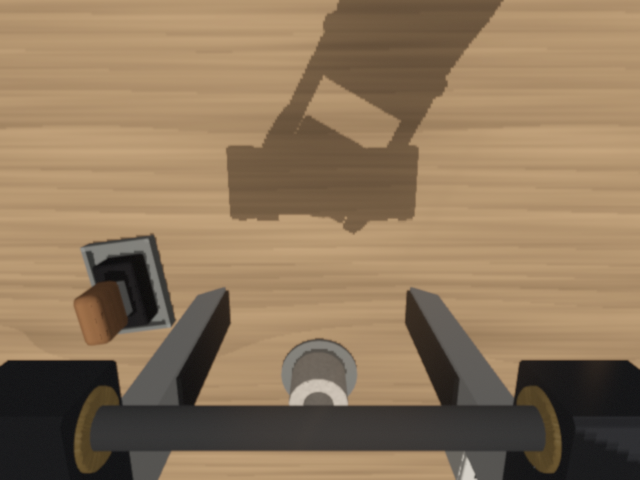

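The side view shows all four upright in their holders, and the mug is untouched. A quick numeric check of the offsets before handing in.

Run:
```python
from h import *
c=load('t14'); im=c['image']; hsv=cv2.cvtColor(im,cv2.COLOR_RGB2HSV); S,V=hsv[...,1],hsv[...,2]
def cen(c,m,b,z):
    x0,y0,x1,y1=b; k=np.zeros(m.shape,np.uint8); k[y0:y1,x0:x1]=m[y0:y1,x0:x1]*255
    cs,_=cv2.findContours(k,cv2.RETR_EXTERNAL,cv2.CHAIN_APPROX_NONE); r=cv2.minAreaRect(max(cs,key=cv2.contourArea))
    return np.round(r[0],1),np.round(r[1],1),round(r[2]),np.round(ray(c,*r[0],z)[:2],4)
print('label',cen(c,(S<70)&(V>150),(395,155,440,210),.055),'spindle .6142 -.2003')
print('ribbon core',cen(c,(S>90)&(V>50),(203,166,218,182),.067),'cup .6154 .225')
print('battery',cen(c,V<75,(100,200,160,275),.035),'tray .485 .3996')
w=load('w11');h=cv2.cvtColor(w['image'],cv2.COLOR_RGB2HSV)
print('stamp grip',cen(w,(h[...,1]>130)&(h[...,2]<150),(298,205,345,300),.087))
A=[ray(w,*p,.015)[:2] for p in ((276,170),(361,170),(275,286),(359,286))]; print('stray',np.mean(A,0))
s=load('s13');print(proj(load('side0'),[.3173,.2962,.092]))
m0=load('top0')['image'][290:345,130:210].astype(int);m1=im[290:345,130:210].astype(int);print('mug diff',np.abs(m0-m1).mean())
```

```text
label (array([413. , 184.5]), array([37., 36.]), 90, array([ 0.6018, -0.1904])) spindle .6142 -.2003
ribbon core (array([210. , 173.5]), array([15., 14.]), 90, array([0.6111, 0.2221])) cup .6154 .225
battery (array([132.9, 240.1]), array([ 3.8, 18. ]), 18, array([0.4753, 0.3798])) tray .485 .3996
stamp grip (array([320.5, 251.5]), array([73., 33.]), 90, array([ 0.5099, -0.3839]))
stray [ 0.51470579 -0.38517943]
[175.76909322 176.71853562]
mug diff 18.389924242424243
```

The label, battery and ribbon masks caught the wrong regions: the disc, part of the block, and the edge of the box. I'll read those off an enlarged crop instead.

Run:
```python
from h import *
im=load('t14')['image']; o=load('top0')['image']
g=lambda b:cv2.resize(im[b[1]:b[3],b[0]:b[2]],(260,260),interpolation=cv2.INTER_CUBIC)
g0=lambda b:cv2.resize(o[b[1]:b[3],b[0]:b[2]],(260,260),interpolation=cv2.INTER_CUBIC)
B=[(390,160,442,212),(189,155,241,207),(102,212,154,264)]
cv2.imwrite('pics/chk.png',cv2.cvtColor(np.vstack([np.hstack([g(b) for b in B]),np.hstack([g(B[0]),g((130,280,210,360)),g0((130,280,210,360))])]),cv2.COLOR_RGB2BGR))
```

```text
(no output)
```

View pics/chk.png

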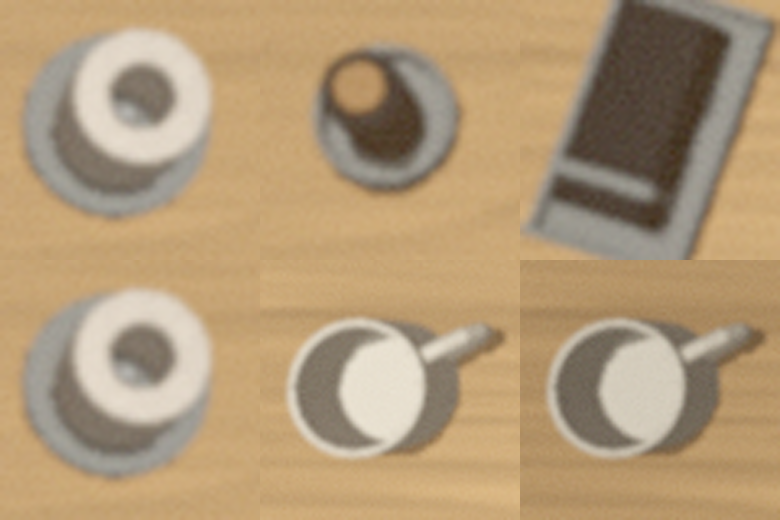

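Run:
```python
from h import *
c=load('t14')
print('label',ray(c,418.4,179.4,.055)[:2]-[.6142,-.2003],'ribbon',ray(c,208.8,172,.067)[:2]-[.6154,.225])
P=[ray(c,102+u/5,212+v/5,.035)[:2] for u,v in ((102,-5),(212,38),(145,230),(35,190))]
print('bat',np.round(P,4),np.mean(P,0)-[.485,.3996])
```

```text
label [-0.00143795 -0.00106209] ribbon [-0.00123227 -0.00035366]
bat [[0.5353 0.4059]
 [0.5185 0.3592]
 [0.4385 0.3812]
 [0.4537 0.4274]] [ 0.00151044 -0.00616982]
```

All offsets are within tolerance. The battery quad includes its visible side face, so its −6 mm in y is an overestimate. Handing in.

```bash
python3 -c "
from h import *
print(ctrl.hand_in())"
```

```text
the job is handed in; nothing more can be done
None
```

All four things are in their own holders and released, and I handed the job in at about 21.5 s of the 99 s. The hand-in gives no verdict, so what follows is my own checking.

**What I did:**
- **Ribbon:** I put the black ribbon roll in the cup.
- **Battery:** I drew it part-way out of the charger, regripped it at its centre, drew it clear and laid it in the long tray.
- **Stamp:** I carried it by its grip and stood it in the shorter tray.
- **Label roll:** I lowered it over the spindle pin.

**Last checks:**
- **Position:** the offsets below are from the holder centres, and the limits are 11.5 to 12 mm.

| Thing | Offset | Measured from |
|---|---|---|
| Label roll | about 2 mm | final top view |
| Ribbon roll | about 1.5 mm | final top view |
| Stamp | about 5 mm or less | wrist view just after release |
| Battery | about 1–3 mm | wrist view just after release |

- **Upright and seated:** the side view shows all four upright in their holders. I did not measure floor height or tilt directly.
- **Mug:** it looks unmoved in the before and after crops.

**Checks that disagreed or failed:**
- **Battery:** a rough corner reading from the top view put it 6 mm off in y. That reading takes in the battery's visible side face, and it is still within tolerance.
- **Colour masks:** the automatic masks for the label roll, ribbon roll and battery caught the wrong regions, so I read those positions by hand from enlarged crops.
- **Mug image difference:** this came out non-zero. I put it down to changed lighting and shadow.

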